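# Bush the thermowell and hold the control box cover open

### The job

Get the boiler's sensor point ready for the thermostat bulb: of the three hex brass bushings, find the one whose bore slides over the steel stub and slide it fully home, hex head up and flat on the flange, and let go of it. Then lift the drop-shut cover of the grey control box, which has a bar handle, and hold it still, open at 60 degrees from closed, so a colleague can reach in; finish while still holding it there, and leave the gauge, handwheel, bulb and clamp undisturbed.

Things in the scene. Friction and masses are not known exactly. Their poses are not given: they have to be found in the camera images.
- bush_a: Hex brass bushing standing upright, 30 mm tall: a round sleeve 30 mm in outer diameter, with a hex head 36 mm across flats (41.6 mm across corners) occupying the upper 16 mm (from 14 to 30 mm above its underside). A round bore of 23 mm runs right through. Origin: centre of the underside; z up along the bore; two of the hex flats face along its +x and -x axes (the others every 60 deg). 120 g. Stands on the shelf, in any of the three places and at any yaw.
- bush_b: Hex brass bushing standing upright, 30 mm tall: a round sleeve 30 mm in outer diameter, with a hex head 36 mm across flats (41.6 mm across corners) occupying the upper 16 mm (from 14 to 30 mm above its underside). A round bore of 17 mm runs right through. Origin: centre of the underside; z up along the bore; two of the hex flats face along its +x and -x axes (the others every 60 deg). 120 g. Stands on the shelf, in any of the three places and at any yaw.
- bush_c: Hex brass bushing standing upright, 30 mm tall: a round sleeve 30 mm in outer diameter, with a hex head 36 mm across flats (41.6 mm across corners) occupying the upper 16 mm (from 14 to 30 mm above its underside). A round bore of 12 mm runs right through. Origin: centre of the underside; z up along the bore; two of the hex flats face along its +x and -x axes (the others every 60 deg). 120 g. Stands on the shelf, in any of the three places and at any yaw.
- stub_seat (a point): Centre of the top face of the flange (a dark steel disc 70 mm in diameter, 12 mm thick, fixed to the shelf), on the axis of the bright steel thermowell stub, z up. The stub is 20 mm in diameter and rises 38 mm above this point; its top 8 mm taper to 12 mm in diameter. A bushing that fits slides over it with 1.5 mm play all round and rests with its underside at this point.
- ctrlbox: Grey open-topped control box fixed to the shelf, 140 mm (its x) by 160 mm (its y) by 90 mm high. Origin: centre of the underside; its -x side, where the cover's handle is, faces roughly towards the robot; yaw varies by up to 0.3 rad.
- cover: Galvanized sheet cover lying on the control box, 144 by 166 mm, 3 mm thick, about 0.25 to 0.5 kg, hinged along the far (+x) top edge of the box. Origin: middle of the hinge axis; when closed its axes are those of the box; the sheet reaches out along its -x. Nothing keeps it open: let go, it falls shut.
- hinge (a joint): Angle of the cover in rad: 0 closed, growing as the front edge is lifted up and back; 1.047 is 60 degrees. Stop at 1.45, where it still falls shut. Free hinge, gravity only.
- hinge_axis (a point): Middle of the cover's hinge axis (the axis runs along the box's y), 70 mm behind the box's centre (its +x) and 94 mm above the shelf. Does not move as the cover turns.
- bar (a point): Middle of the cover's handle: a round dark steel bar, 10 mm in diameter, 100 mm long, parallel to the hinge axis and 187 mm from it, in the plane of the sheet, 42 mm out from the sheet's front edge, on two side arms. 94 mm above the shelf when closed. Turns with the cover; the round bar can turn between finger pads.
- gauge: Round temperature gauge with a red rim, lying on its back, 80 mm in diameter, 28 mm high, a brass stem 30 mm long at its -x side. A bystander, loose on the shelf: leave it where it is. Origin: centre of its underside.
- handwheel: Squat black valve handwheel, 84 mm in diameter, 24 mm high, lying flat. A bystander, loose on the shelf: leave it where it is. Origin: centre of its underside.
- bulb: Chrome thermostat bulb lying along its x, 90 mm long, 22 mm thick at its collars. A bystander, loose on the shelf: leave it where it is. Origin: centre of its underside.
- clamp: Small cast iron screw clamp lying flat, about 140 by 75 mm, 20 mm high, gripping a copper elbow that stands up 52 mm high. A bystander, loose on the shelf: leave it where it is. Origin: centre of its underside.
Things that resemble listed ones, but are neither listed nor needed, are in the scene too. What is shaped like the bush_a but blue is not meant.

How it is judged (in metres and radians):
On the way, in this order (a step that is already met when the one before it is completed fails the run):
1. the fitting bushing stands fully home on the stub, let go, before the cover is lifted (horizontal distance between bush_a and stub_seat below 0.004 m and z of bush_a in the frame of stub_seat below 0.003 m and angle between bush_a's own z axis and vertical below 0.1 rad and contact force between bush_a and the fingers below 0.1 N and value of joint hinge below 0.15 rad), for 0.2 s.
2. the cover is held open by the fingers at 60 degrees (value of joint hinge between 0.907 and 1.187 rad and contact force between cover and the fingers above 0.3 N), for 0.2 s.
At the end, for the whole second after the job is handed in: Fingers hold the cover still (under 0.1 rad/s) at 60 +/- 8 degrees, no bushing or bystander touching it; the 23 mm bore bushing stands on the stub, within 4 mm of its axis and 3 mm of the flange, upright within 0.1 rad, not touched by the fingers (all of step 2 and horizontal distance between bush_a and stub_seat below 0.004 m and z of bush_a in the frame of stub_seat below 0.003 m and angle between bush_a's own z axis and vertical below 0.1 rad and contact force between bush_a and the fingers below 0.1 N and velocity of joint hinge between -0.1 and 0.1 rad/s and contact force between cover and bush_a below 0.2 N and contact force between cover and bush_b below 0.2 N and contact force between cover and bush_c below 0.2 N and contact force between cover and gauge below 0.2 N and contact force between cover and handwheel below 0.2 N and contact force between cover and bulb below 0.2 N and contact force between cover and clamp below 0.2 N); the arm keeps its last pose, push and grip.
It fails at once if the gauge was disturbed (moved more than 25 mm) (distance of gauge from where it was at the start of the episode above 0.025 m).
It fails at once if the handwheel was disturbed (moved more than 25 mm) (distance of handwheel from where it was at the start of the episode above 0.025 m).
It fails at once if the bulb was disturbed (moved more than 25 mm) (distance of bulb from where it was at the start of the episode above 0.025 m).
It fails at once if the clamp was disturbed (moved more than 25 mm) (distance of clamp from where it was at the start of the episode above 0.025 m).
It also fails if it takes over 54 s, if anything falls off the work surface, if the arm or the gripper's body presses on something with over 40 N, if the wrist force passes 120 N, or if a joint passes its speed limit or range.

### The arm

A 6-joint arm with a two-finger parallel gripper is mounted at the origin on the work surface. World frame = base frame: x ahead of the robot, y to its left, z up, the work surface at z = 0. Lengths are in mm, angles in rad, forces in N, time in s.
With the tool pointing down it reaches from about 350 to 975 mm from the base axis. Payload 7.1 kg.
Tool frame: the origin (TCP) lies at the very end of the fingers, on their centre line; the grasp point (between the pads) lies 19 mm behind it; z points along the fingers, y is the direction in which the jaws open and shut (so a half turn about z gives the same grasp; the last joint's range is limited). The gripper opens to 88 mm and grips with 3 to 60 N. Pads are 20 mm wide; open, the fingers measure 115 mm over their backs; the gripper's body (75 mm by 178 mm) begins 61 mm behind the grasp point.
Start: joints at [-1.185, 0.423, 1.63, -0, 1.089, -0.019], TCP at [246.162, -574.464, 222.675] pointing down, gripper open.
Joint ranges: [-3, 3], [-0.9, 2.11], [0.09, 2.58], [-1.31, 4.45], [0.11, 2.69], [-2.54, 2.54]. Speed limits (rad/s): [2.39, 2.39, 3.01, 3.14, 3.14, 3.14].

### API

Orientations are given as a rotation vector (axis times angle).
In Python, from workcell import monitor, vision, order, find_in, regions_of, place_of gives the robot as it stands. The module is installed in compiled form; this text tells all that it offers.
- The arm moves only by the tool carry_out, never from a script. Its argument "targets" is a list of rows, each a list of 3 entries, a list of its own where there are three numbers: the turn, a rotation vector about the world's x, y, z in degrees, then the shift along the world's x, y, z in mm, then the finger opening in mm, from 0 to 87.8. In form: [[[rx, ry, rz], [x, y, z], hand], ...]. A call has 1 to 10 rows; each row is the pose to reach, as a shift and turn from the pose commanded when the call began; what a row does not reach only later rows make up. A row lasts 1/12 s, in which the tool goes at most 41.7 mm and 7.16 degrees, less where a joint would pass 70% of its speed; a pose out of reach is approached as far as the arm can. A call with a gripper value outside its range is refused whole. The fingers move at their own pace and stop on an object; the grip force is fixed at half the most. Time passes only in rows, so rows that repeat a pose let the fingers close. It gives the time, the measured TCP pose, the force and the opening at its end, in the units of the state.
- monitor.get_obs(): the state, without advancing time (a new reading comes with each control period).
- vision.get_image(name): name is "scene" or "top"; returns the picture (400x640x3 uint8, red, green, blue); there is no depth.
- vision.camera_model(name): a dict with "K" (3x3 intrinsics, pixels), "dist" ([k1, k2, p1, p2, k3] as OpenCV has them; the pictures are not rectified), "rvec" (rotation vector, rad) and "tvec" (3), from world to camera coordinates, as OpenCV has them. Camera axes: x right, y down, z forward; pixel columns grow to the right and rows downward; lengths in mm; the calibration is good to about 2 mm. A picture is of the moment at which its call begins. camera_model takes no time and is no camera call.
- order.close_job(): hands the job in, once; it reports no verdict.
Trained networks look in the newest picture that a camera, given by its name, has taken for a name from the list of things; names that differ only in an ending like _2 or _b are one class to them, and where a whole thing is asked for, a point or a joint stands for the part that bears it (a point fixed in the world has none). Each returns a list of dicts, best first, with "confidence" (0 to 1); they miss things now and then, are a little off and sometimes report something else, mostly with a low value. They report only what shows in the picture. A call takes as long as a camera call. They do not tell look-alikes from the thing itself.
- find_in(query, camera): "point" ([x, y, z] in mm, in the coordinates of the camera as it stood for that picture, good to about 4 mm: the middle of the surface that is visible of it).
- regions_of(query, camera): "mask" (400x640 bool, what is visible of it).
- place_of(query, camera): "point" ([x, y, z] in mm, in the coordinates of the camera as it stood for that picture, good to about 4 mm: a listed point, or the origin of a listed thing).
The state is a dict: "t": time; "qpos": joint angles; "qvel": joint speeds; "joint_torque": joint torques, N m; "ee_pos": TCP position; "orientation": TCP orientation; "ft_force": force on the tool from outside, world axes, zero at the start; "moment": the same for the moment, N m; "width": finger opening in mm.
Only numpy, scipy, OpenCV 4.12 (cv2) and the standard library are available. Lean on these libraries where they do the work, as an engineer would, in place of code of your own. Each camera call takes 0.05 s, during which the arm holds its last target.

## Working session

There is one attempt and no reset: what is moved stays moved. The work goes in short steps, Python scripts to look and compute and a tool call to move; the robot and the scene stay as the last step left them, time stands still between calls to the robot, and variables do not carry over. Pictures are saved under pics/ and viewed, and the job is handed in when it is done.

Besides the shell and the picture viewer there is one more tool, called by a JSON object that holds its "name" and its "arguments". carry_out: Moves the arm, as the interface text tells. Its arguments: {"type":"object","properties":{"targets":{"type":"array","items":{"type":"array"}}},"required":["targets"]}

```bash
mkdir -p pics; cat > h.py <<'E'
import numpy as np, cv2
from workcell import monitor, vision, order, find_in, regions_of, place_of
def cam(n):
    m=vision.camera_model(n); R=cv2.Rodrigues(np.array(m["rvec"],float))[0]
    return np.array(m["K"],float),np.array(m["dist"],float),R,np.array(m["tvec"],float).ravel()
def c2w(n,p):
    K,d,R,t=cam(n); return R.T@(np.array(p)-t)
def pix2plane(n,uv,z):
    K,d,R,t=cam(n); q=cv2.undistortPoints(np.array([[uv]],float),K,d)[0,0]
    r=R.T@np.array([q[0],q[1],1]); c=-R.T@t; return c+r*(z-c[2])/r[2]
def proj(n,P):
    K,d,R,t=cam(n); return cv2.projectPoints(np.array(P,float).reshape(-1,3),cv2.Rodrigues(R)[0],t,K,d)[0].reshape(-1,2)
def save(n,f):
    im=vision.get_image(n); cv2.imwrite("pics/"+f,im[:,:,::-1]); return im
E
python3 - <<'E'
from h import *
for n in("scene","top"):
    save(n,n+"0.png"); K,d,R,t=cam(n); print(n,"campos",(-R.T@t).round(),"axis",R[2].round(2),K[0,0])
    for q in("bush_a","stub_seat","ctrlbox","cover","bar","hinge_axis","gauge","handwheel","bulb","clamp"):
        for r in place_of(q,n)[:4]: print(q,round(r["confidence"],2),c2w(n,r["point"]).round(1), proj(n,c2w(n,r["point"])).round()[0])
o=monitor.get_obs();print(o["t"],o["ee_pos"],o["orientation"],o["width"],o["ft_force"])
E
```

```text
scene campos [1012.  -60.  738.] axis [-0.56 -0.04 -0.83] 387.67231434864874
bush_a 0.82 [ 450.4 -148.1    5. ] [302. 176.]
bush_a 0.6 [ 371.2 -223.4    4.5] [276. 149.]
bush_a 0.57 [ 464.8 -251.3    2.1] [258. 178.]
bush_a 0.51 [ 4.892e+02 -3.340e+01  2.000e-01] [349. 194.]
stub_seat 0.94 [647.5 -81.5  15.4] [322. 250.]
ctrlbox 0.64 [ 5.666e+02  2.434e+02 -4.000e-01] [474. 234.]
cover 0.76 [642.9 236.4  94.7] [492. 244.]
bar 0.88 [451.9 247.5  93.3] [484. 166.]
hinge_axis 0.89 [640.8 243.   94.1] [496. 244.]
gauge 0.71 [ 643.8 -238.6    1.3] [249. 245.]
handwheel 0.67 [ 4.762e+02 -3.836e+02 -1.000e-01] [203. 177.]
bulb 0.78 [765.8  26.6   1.3] [373. 314.]
top campos [ 524.  -76. 1148.] axis [ 0.05  0.01 -1.  ] 505.0594855532252
bush_a 0.62 [637.2 237.7  95.7] [182. 170.]
bush_a 0.56 [ 369.5 -217.3   -1. ] [390. 296.]
bush_a 0.55 [ 468.6 -252.5    2.4] [406. 253.]
bush_a 0.52 [487.3 -33.4  -4.8] [310. 243.]
stub_seat 0.78 [642.1 -82.3  14.5] [333. 174.]
ctrlbox 0.76 [564.8 245.   -0.6] [190. 206.]
ctrlbox 0.58 [761.6  25.5  -1.5] [287. 123.]
ctrlbox 0.3 [ 452.1 -141.3    0.6] [357. 259.]
cover 0.94 [635.6 237.5  94.1] [182. 171.]
bar 0.98 [454.2 250.1  94.3] [174. 256.]
hinge_axis 0.76 [635.7 241.1  95. ] [181. 171.]
gauge 0.7 [ 641.1 -237.4   -0.8] [401. 177.]
handwheel 0.69 [ 478.2 -381.8   -1.5] [462. 249.]
handwheel 0.64 [5.673e+02 2.420e+02 3.000e-01] [191. 205.]
handwheel 0.53 [ 451.7 -141.1   -1.9] [357. 259.]
handwheel 0.53 [637.6 233.9  94.2] [184. 170.]
bulb 0.88 [759.2  28.9  -3.5] [286. 124.]
clamp 0.82 [ 773.5 -183.     2.3] [378. 119.]
1.1 [ 246.15254761 -574.46073962  222.6957311 ] [ 3.07746753e+00  6.31494197e-01 -8.27916512e-06] 87.82320638179608 [ 0.06458401 -0.29158281 -0.16651859]
```

View pics/scene0.png

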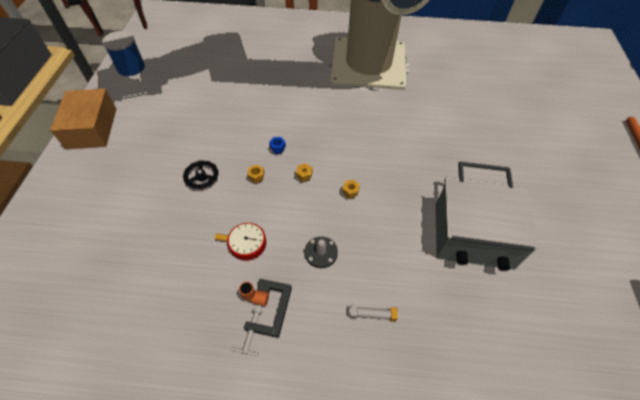

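View pics/top0.png

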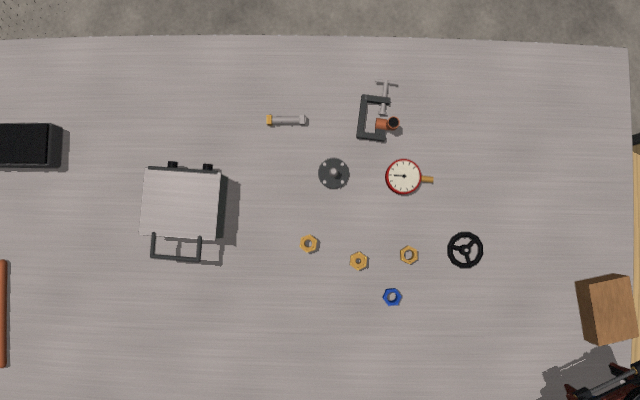

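```bash
python3 - <<'E'
import cv2,numpy as np
im=cv2.imread("pics/top0.png")
cs=[cv2.resize(im[v-24:v+24,u-24:u+24],(380,280*380//280),interpolation=cv2.INTER_CUBIC)[:,:] for u,v in((390,296),(406,253),(357,259),(310,243))]
cs=[cv2.resize(c,(290,290)) for c in cs]
cv2.imwrite("pics/crop0.png",np.vstack([np.hstack(cs[:2]),np.hstack(cs[2:])]))
E
```

```text
(no output)
```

View pics/crop0.png

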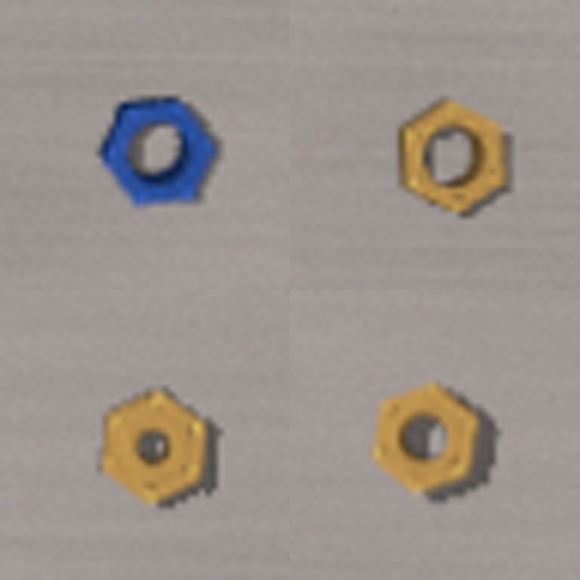

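The three-place candidates in the top picture are:
- Brass at (409,255): widest bore.
- Brass at (358,261): smallest bore.
- Brass at (310,244): middle bore.
- Blue decoy at (392,297): not meant.

I choose (409,255), and the crop confirms its bore is the largest. Next I fit models to get precise poses.

```bash
cat > fit.py <<'E'
from h import *
from scipy.optimize import minimize
S=8
def sil(n,parts,c,r):
    m=np.zeros((2*r*S,2*r*S),np.uint8)
    for P in parts:
        uv=proj(n,P); q=((uv-np.array(c)+r+0.5)*S).astype(np.float32)
        cv2.fillConvexPoly(m,cv2.convexHull(q).astype(np.int32),1)
    return cv2.resize(m.astype(np.float32),(2*r,2*r),interpolation=cv2.INTER_AREA)
def circ(x,y,z,d,N=48):
    a=np.arange(N)*2*np.pi/N; return np.c_[x+d/2*np.cos(a),y+d/2*np.sin(a),np.full(N,z)]
def hexa(x,y,yaw,z0=0):
    a=yaw+np.pi/6+np.arange(6)*np.pi/3; R=41.6/2
    h=np.vstack([np.c_[x+R*np.cos(a),y+R*np.sin(a),np.full(6,z0+z)] for z in(14,30)])
    return [h,np.vstack([circ(x,y,z0,30),circ(x,y,z0+14,30)])]
def fithex(n,im,x,y,z0=0):
    c=np.round(proj(n,[x,y,z0+20])[0]).astype(int); r=24
    w=im[c[1]-r:c[1]+r,c[0]-r:c[0]+r].astype(float)
    m=np.clip(((w[...,0]-w[...,2])-35)/50,0,1)   # brass-ness
    m[ (m>0)&(m<0.2)]=0
    f=(m>0.4).astype(np.uint8); nl,l,st,ce=cv2.connectedComponentsWithStats(f)
    k=1+np.argmin(np.hypot(*(ce[1:]-r).T)) ; hull=cv2.findContours((l==k).astype(np.uint8),cv2.RETR_EXTERNAL,cv2.CHAIN_APPROX_NONE)[0][0]
    t=np.zeros_like(f); cv2.drawContours(t,[hull],-1,1,-1); t=np.maximum(np.where(cv2.dilate(t,np.ones((3,3)))>0,m,0),cv2.erode(t,np.ones((3,3))))
    best=None
    for y0 in np.arange(0,60,10):
        s=minimize(lambda p:((sil(n,hexa(p[0],p[1],p[2]/20,z0),c,r)-t)**2).sum(),[x,y,np.radians(y0)*20],method="Nelder-Mead",options=dict(initial_simplex=[[x,y,np.radians(y0)*20],[x+4,y,np.radians(y0)*20],[x,y+4,np.radians(y0)*20],[x,y,np.radians(y0+8)*20]]))
        if best is None or s.fun<best.fun: best=s
    return best.x[0],best.x[1],np.degrees(best.x[2]/20),best.fun,t.sum()
E
python3 - <<'E'
from fit import *
for n in("top","scene"):
    im=cv2.imread(f"pics/{n}0.png")[:,:,::-1]
    print(n,"hex",np.round(fithex(n,im,467,-252),2))
    x,y=644,-82; c=np.round(proj(n,[x,y,10])[0]).astype(int); r=40
    g=im[c[1]-r:c[1]+r,c[0]-r:c[0]+r].max(2); f=(g<95).astype(np.uint8)
    nl,l,st,ce=cv2.connectedComponentsWithStats(f); k=1+np.argmax(st[1:,4]); 
    cn=cv2.findContours((l==k).astype(np.uint8),cv2.RETR_EXTERNAL,cv2.CHAIN_APPROX_NONE)[0]; h=max(cn,key=len)
    t=np.zeros((2*r,2*r),np.uint8); cv2.fillConvexPoly(t,cv2.convexHull(h),1)
    s=minimize(lambda p:((sil(n,[np.vstack([circ(*p,0,70),circ(*p,12,70)])],c,r)-t)**2).sum(),[x,y],method="Nelder-Mead",options=dict(initial_simplex=[[x,y],[x+5,y],[x,y+5]]))
    print("flange",s.x.round(2),s.fun,t.sum())
    o=cv2.resize(im[c[1]-r:c[1]+r,c[0]-r:c[0]+r],(560,560),interpolation=cv2.INTER_CUBIC)[:,:,::-1].copy()
    def dr(P,col):
        q=((proj(n,P)-c+r+.5)*7).astype(np.int32); cv2.polylines(o,[q],True,col,1)
    dr(circ(*s.x,12,70),(0,0,255)); dr(circ(*s.x,50,12),(0,255,0)); dr(circ(*s.x,42,20),(255,0,0)); dr(circ(*s.x,12,20),(255,255,0))
    cv2.imwrite(f"pics/fl_{n}.png",o)
a=cv2.imread("pics/fl_top.png");b=cv2.imread("pics/fl_scene.png");cv2.imwrite("pics/fl.png",cv2.resize(np.hstack([a,b]),(800,400)))
E
```

```text
top hex [ 465.99 -253.8    33.95    5.47  234.02]
flange [645.32 -83.47] 22.06640625 782
scene hex [ 463.27 -255.95   35.37   12.66  234.56]
flange [647.02 -85.51] 44.66552734375 825
```

View pics/fl.png

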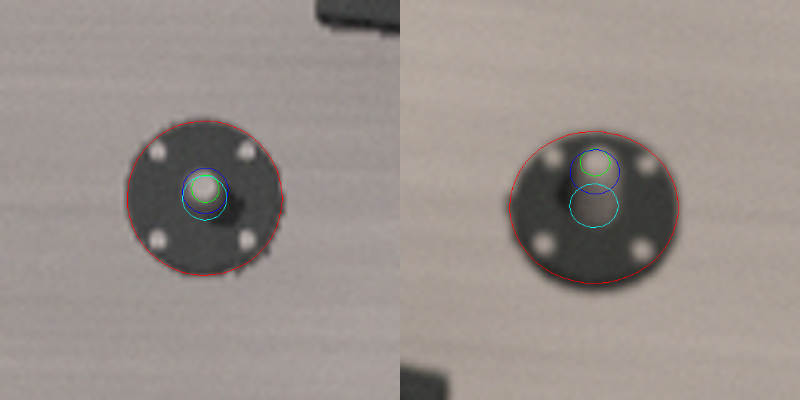

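{"name": "carry_out", "arguments": {"targets": [[[0,0,-2],[20,30,-5],60],[[0,0,-4],[44,64,-10],60],[[0,0,-6],[67,97,-20],60],[[0,0,-8],[90,131,-30],60],[[0,0,-10],[112,164,-40],60],[[0,0,-12],[135,197,-50],60],[[0,0,-14],[158,231,-60],60],[[0,0,-16],[181,265,-70],60],[[0,0,-18],[203,297,-80],60],[[0,0,-18.8],[218.5,320,-90],60]]}}

```text
t: 1.93
ee_pos: [466.1, -252.0, 132.5]
orientation: [3.139, 0.119, 0.001]
ft_force: [0.2, -1.0, -0.1]
width: 59.9
```

{"name": "carry_out", "arguments": {"targets": [[[0,0,0],[0,0,-5],60],[[0,0,0],[0,0,-5],60],[[0,0,0],[0,0,-5],60]]}}

```text
t: 2.18
ee_pos: [464.5, -254.6, 127.6]
orientation: [-3.139, -0.122, 0.001]
ft_force: [-1.1, -0.3, 0.3]
width: 60.2
```

```bash
python3 - <<'E'
from h import *
o=monitor.get_obs();print(o)
im=save("top","t1.png");im2=save("scene","s1.png")
p=proj("top",[465,-254,40])[0].astype(int);q=proj("scene",[465,-254,40])[0].astype(int)
a=[cv2.resize(i[max(c[1]-45,0):c[1]+45,c[0]-45:c[0]+45],(400,400),interpolation=cv2.INTER_CUBIC) for i,c in((im,p),(im2,q))]
cv2.imwrite("pics/c1.png",np.hstack(a)[:,:,::-1])
E
```

```text
{'t': 2.1833, 'qpos': array([-5.23776825e-01,  4.21002436e-01,  1.90589981e+00, -3.33547838e-04,
        8.15137779e-01,  9.69724718e-01]), 'qvel': array([-0.02558634, -0.0121884 , -0.00898301,  0.00057457,  0.00230687,
        0.00098955]), 'joint_torque': array([ 1.16143361e+00, -4.71774065e+01, -2.05699718e+01,  8.23605666e-02,
       -7.06449919e-02,  2.04270158e-02]), 'ee_pos': array([ 464.50166266, -254.63490214,  127.61690433]), 'orientation': array([-3.13919956e+00, -1.21741963e-01,  7.97775668e-04]), 'ft_force': array([-1.05118281, -0.25442244,  0.31807934]), 'moment': array([-0.06156893,  0.04652545, -0.00512146]), 'width': 60.20510442920331}
```

View pics/c1.png

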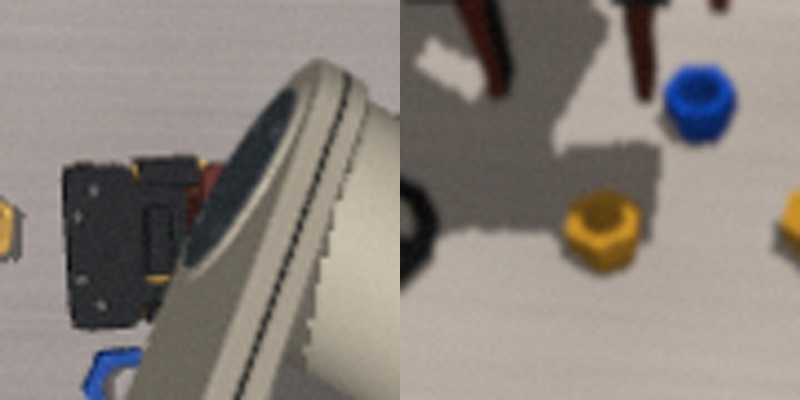

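The scene crop shows the chosen bushing at (600,230) with the fingers above and clear of it; the wrist hides it in the top view. I descend.

{"name": "carry_out", "arguments": {"targets": [[[0,0,0],[0,0,-30],60],[[0,0,0],[0,0,-60],60],[[0,0,0],[0,0,-85],60],[[0,0,0],[0,0,-105],60],[[0,0,0],[0,0,-115],60],[[0,0,0],[0,0,-121.5],60],[[0,0,0],[0,0,-121.5],60],[[0,0,0],[0,0,-121.5],60]]}}

```text
t: 2.95
ee_pos: [465.0, -255.2, 6.9]
orientation: [3.139, 0.119, 0.001]
ft_force: [-0.1, 0.1, -0.3]
width: 60.1
```

{"name": "carry_out", "arguments": {"targets": [[[0,0,0],[0,0,0],50],[[0,0,0],[0,0,0],44],[[0,0,0],[0,0,0],40],[[0,0,0],[0,0,0],37],[[0,0,0],[0,0,0],34],[[0,0,0],[0,0,0],30],[[0,0,0],[0,0,0],30],[[0,0,0],[0,0,0],30],[[0,0,0],[0,0,0],30],[[0,0,0],[0,0,0],30]]}}

```text
t: 3.78
ee_pos: [465.0, -254.6, 6.7]
orientation: [3.139, 0.121, 0.001]
ft_force: [-1.1, 0.5, 6.6]
width: 35.4
```

{"name": "carry_out", "arguments": {"targets": [[[0,0,0],[0,0,10],30],[[0,0,0],[0,0,35],30],[[0,0,0],[0,0,65],30],[[0,0,0],[0,0,85],30],[[0,0,0],[10,10,90],30],[[0,0,0],[30,29,90],30],[[0,0,0],[54,52,90],30],[[0,0,0],[80,76,90],30],[[0,0,0],[106,100,90],30],[[0,0,0],[132,125,90],30]]}}

```text
t: 4.62
ee_pos: [597.5, -128.3, 96.7]
orientation: [3.139, 0.12, -0.0]
ft_force: [0.0, -1.0, -1.5]
width: 35.8
```

{"name": "carry_out", "arguments": {"targets": [[[0,0,0],[22,21,0],30],[[0,0,0],[38,37,0],30],[[0,0,0],[46,44.5,0],30],[[0,0,0],[48.5,46.3,0],30],[[0,0,0],[48.5,46.3,0],30],[[0,0,0],[48.5,46.3,0],30],[[0,0,0],[48.5,46.3,0],30]]}}

```text
t: 5.2
ee_pos: [644.0, -84.3, 96.1]
orientation: [-3.139, -0.118, 0.002]
ft_force: [0.0, 0.1, -1.5]
width: 35.6
```

```bash
python3 - <<'E'
from fit import *
o=monitor.get_obs();print(o["ee_pos"],o["orientation"],o["ft_force"],o["width"])
im=save("top","t2.png");im2=save("scene","s2.png")
a=[]
for n,i in(("top",im),("scene",im2)):
    c=proj(n,[645,-83,60])[0].astype(int)
    a.append(cv2.resize(i[c[1]-45:c[1]+45,c[0]-45:c[0]+45],(400,400),interpolation=cv2.INTER_CUBIC))
cv2.imwrite("pics/c2.png",np.hstack(a)[:,:,::-1])
E
```

```text
[643.96892821 -84.29923347  96.08766002] [-3.13934877e+00 -1.18351271e-01  1.71101269e-03] [ 0.00948604  0.12059458 -1.53065772] 35.58278993416933
```

View pics/c2.png

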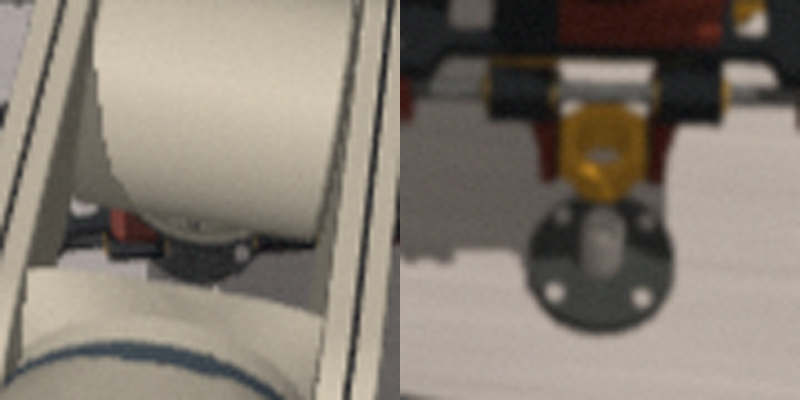

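```bash
python3 - <<'E'
from fit import *
im=cv2.imread("pics/s2.png");im0=cv2.imread("pics/s1.png")
c=proj("scene",[645,-83,110])[0].astype(int)
a=cv2.resize(im[c[1]-22:c[1]+28,c[0]-25:c[0]+25],(400,400),interpolation=cv2.INTER_CUBIC)
o=np.ascontiguousarray(a.copy())
for z in(90,104,120):
  for P,col in((circ(644,-84.3,z,30 if z==90 else 36),(0,255,0)),(circ(644,-84.3,z,23),(255,0,0))):
    q=((proj("scene",P)-c+[25,22]+.5)*8).astype(np.int32);cv2.polylines(o,[q],True,col,1)
cv2.imwrite("pics/c3.png",np.hstack([a,o]))
E
```

```text
(no output)
```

View pics/c3.png

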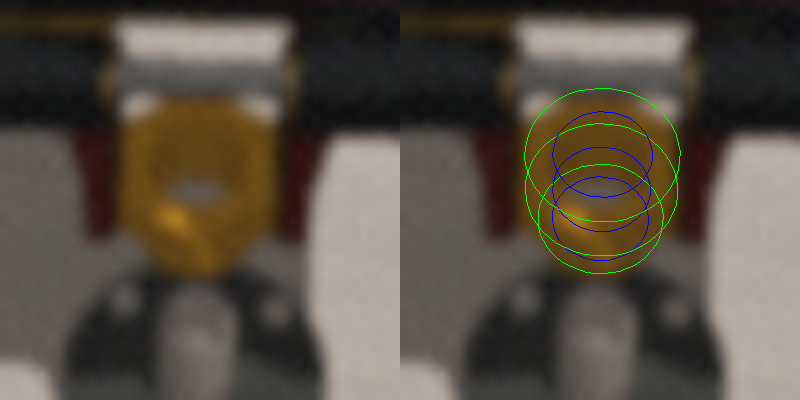

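The see-through lens of the bore at (195,190) agrees with an upright bushing, with the stub directly below. I lower in stages and watch the force.

{"name": "carry_out", "arguments": {"targets": [[[0,0,0],[0.5,0.3,-15],30],[[0,0,0],[0.5,0.3,-28],30],[[0,0,0],[0.5,0.3,-36],30],[[0,0,0],[0.5,0.3,-41],30],[[0,0,0],[0.5,0.3,-45],30],[[0,0,0],[0.5,0.3,-48],30],[[0,0,0],[0.5,0.3,-50],30],[[0,0,0],[0.5,0.3,-50],30]]}}

```text
t: 5.97
ee_pos: [645.6, -82.8, 45.8]
orientation: [-3.139, -0.121, 0.001]
ft_force: [-0.4, 0.1, -0.9]
width: 36.0
```

{"name": "carry_out", "arguments": {"targets": [[[0,0,0],[0,0,-5],30],[[0,0,0],[0,0,-10],30],[[0,0,0],[0,0,-15],30],[[0,0,0],[0,0,-19],30],[[0,0,0],[0,0,-22],30],[[0,0,0],[0,0,-24],30],[[0,0,0],[0,0,-26],30],[[0,0,0],[0,0,-26],30]]}}

```text
t: 6.63
ee_pos: [645.4, -82.8, 19.7]
orientation: [-3.139, -0.12, 0.001]
ft_force: [-0.3, -0.4, -1.3]
width: 35.8
```

No contact on the way down. I go to the seat.

{"name": "carry_out", "arguments": {"targets": [[[0,0,0],[0,0,-1],30],[[0,0,0],[0,0,-1.7],30],[[0,0,0],[0,0,-1.7],30],[[0,0,0],[0,0,-1.7],30]]}}

```text
t: 6.97
ee_pos: [645.9, -82.9, 18.8]
orientation: [3.139, 0.12, 0.001]
ft_force: [-0.9, -0.1, 0.6]
width: 35.8
```

Touching lightly. I open, then withdraw straight up.

{"name": "carry_out", "arguments": {"targets": [[[0,0,0],[0,0,0],40],[[0,0,0],[0,0,0],48],[[0,0,0],[0,0,0],56],[[0,0,0],[0,0,0],60],[[0,0,0],[0,0,0],60],[[0,0,0],[0,0,0],60]]}}

```text
t: 7.47
ee_pos: [645.7, -82.9, 18.5]
orientation: [3.139, 0.12, 0.0]
ft_force: [0.1, -0.6, 0.6]
width: 59.9
```

{"name": "carry_out", "arguments": {"targets": [[[0,0,0],[0,0,10],60],[[0,0,0],[0,0,30],60],[[0,0,0],[0,0,60],60],[[0,0,0],[0,0,95],60],[[0,0,0],[0,0,130],60],[[0,0,0],[-20,20,160],60],[[0,0,0],[-45,45,180],60],[[0,0,0],[-70,70,185],60],[[0,0,0],[-95,95,185],60]]}}

```text
t: 8.22
ee_pos: [550.9, 12.8, 206.6]
orientation: [3.139, 0.119, 0.008]
ft_force: [0.0, 0.3, 0.3]
width: 59.8
```

{"name": "carry_out", "arguments": {"targets": [[[0,0,0],[-25,25,0],50],[[0,0,0],[-45,50,0],40],[[0,0,0],[-55,60,0],40],[[0,0,0],[-55,60,0],40]]}}

```text
t: 8.55
ee_pos: [493.8, 73.7, 204.1]
orientation: [-3.139, -0.125, 0.0]
ft_force: [-0.3, -0.2, 0.6]
width: 40.6
```

```bash
python3 - <<'E'
from fit import *
o=monitor.get_obs();print(o["t"],o["ee_pos"],o["qpos"],o["ft_force"],o["width"])
im=save("top","t4.png");im2=save("scene","s4.png")
a=[]
for n,i in(("top",im),("scene",im2)):
    try: print(n,np.round(fithex(n,i,645.5,-83,12),2))
    except Exception as e: print(e)
    c=proj(n,[645,-83,30])[0].astype(int)
    a.append(cv2.resize(i[c[1]-30:c[1]+30,c[0]-30:c[0]+30],(400,400),interpolation=cv2.INTER_CUBIC))
    for q in("bar","hinge_axis","ctrlbox","bush_a"):
        for r in place_of(q,n)[:1]: print(q,round(r["confidence"],2),c2w(n,r["point"]).round(1))
cv2.imwrite("pics/c4.png",np.hstack(a)[:,:,::-1])
E
```

```text
8.55 [493.7958331   73.66414052 204.12057498] [1.24110409e-01 2.64157020e-01 1.91918318e+00 2.74427764e-04
 9.58533367e-01 1.61538753e+00] [-0.31904212 -0.2104021   0.61497205] 40.62970278206994
top [647.24 -81.53  34.2    1.7  237.74]
bar 0.74 [ 451.5 -140.9   -2.7]
hinge_axis 0.68 [636.4 238.9  95.7]
ctrlbox 0.91 [567.5 242.5  -2.8]
bush_a 0.77 [487.4 -32.8  -0.6]
scene [645.64 -83.8   33.3    7.18 324.22]
bar 0.83 [449.1 246.3  93.5]
hinge_axis 0.66 [635.4 243.4  97.1]
ctrlbox 0.94 [5.654e+02 2.423e+02 4.000e-01]
bush_a 0.84 [ 4.886e+02 -3.290e+01  2.000e-01]
```

View pics/c4.png

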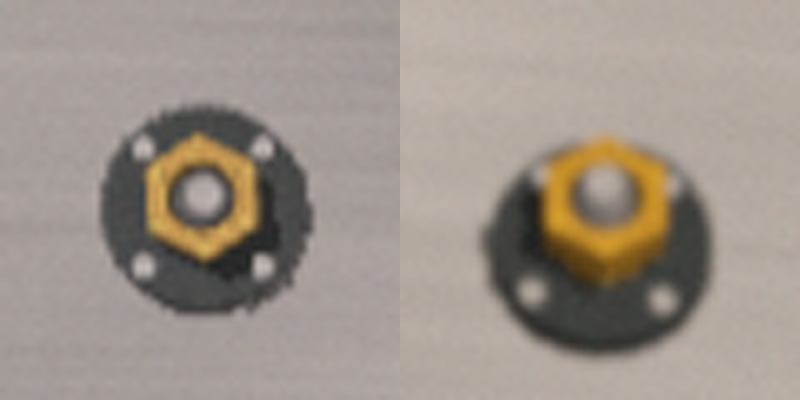

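View pics/t4.png

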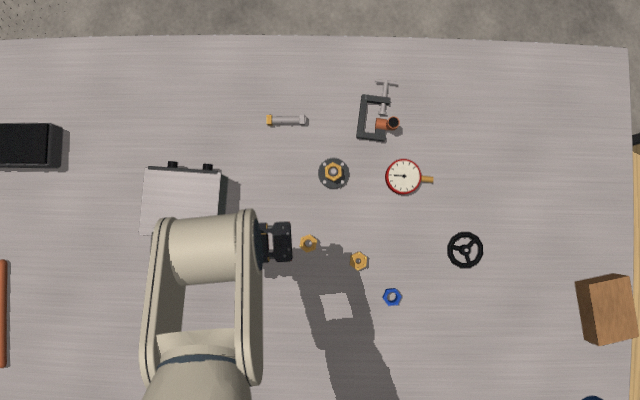

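View pics/s4.png

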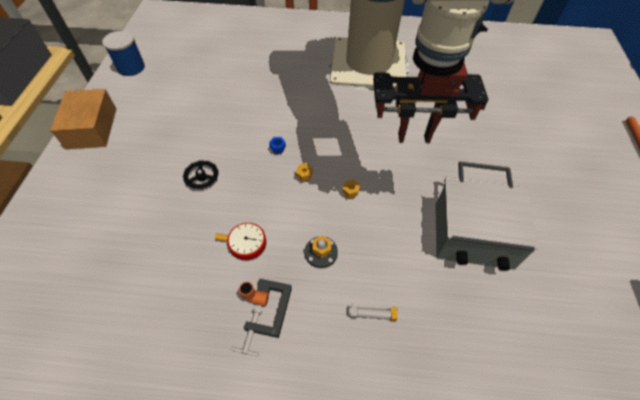

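The crops show the bushing seated flush on the flange with the stub tip centred in the bore at (203,195). Next I measure the handle bar from the first, unobstructed pictures.

```bash
python3 - <<'E'
from fit import *
r=[]
for n,v,w in(("top",(125,215,225,285),90),("scene",(440,140,540,210),90)):
    im=cv2.imread(f"pics/{n}0.png"); x0,y0,x1,y1=v
    r.append(cv2.resize(im[y0:y1,x0:x1],(800,560),interpolation=cv2.INTER_CUBIC)[:,:])
cv2.imwrite("pics/bt.png",cv2.resize(r[0],(800,560)));cv2.imwrite("pics/bs.png",r[1])
# model fit: bar + arms rotated about box
def world(p,yaw,pts):
    c,s=np.cos(yaw),np.sin(yaw); pts=np.array(pts,float); return np.c_[p[0]+c*pts[:,0]-s*pts[:,1],p[1]+s*pts[:,0]+c*pts[:,1],pts[:,2]]
def box(ax,bx,ay,by,z0=89,z1=99): return [[x,y,z] for x in(ax,bx) for y in(ay,by) for z in(z0,z1)]
for n in("top","scene"):
    im=cv2.imread(f"pics/{n}0.png").astype(float)
    c=proj(n,[462,247,94])[0].round().astype(int); R=40
    w=im[c[1]-R:c[1]+R,c[0]-R:c[0]+R].max(2); t=np.clip((130-w)/60,0,1)
    # valid zone: exclude the box side / shadow: use only dark (<75) pixels
    def cost(p):
        b=world(p[:2],p[2]/100,box(-5,5,-50,50)); a1=world(p[:2],p[2]/100,box(-5,40,-50,-42)); a2=world(p[:2],p[2]/100,box(-5,40,42,50))
        s=sil(n,[b,a1,a2],c,R); big=cv2.dilate(s,np.ones((5,5)))>0
        return -((2*t-1.0)*s).sum()
    best=min((minimize(cost,[453,248,y],method="Nelder-Mead",options=dict(initial_simplex=[[453,248,y],[458,248,y],[453,253,y],[453,248,y+8]])) for y in(-20,-10,0,10,20)),key=lambda s:s.fun)
    print(n,best.x[:2].round(1),"yaw deg",np.degrees(best.x[2]/100).round(2),best.fun)
    p=best.x; hx=world(p[:2],p[2]/100,[[187,0,94]])[0]; print("hinge",hx.round(1))
    o=cv2.resize(im[c[1]-R:c[1]+R,c[0]-R:c[0]+R].astype(np.uint8),(400,400),interpolation=cv2.INTER_CUBIC)
    for P in([[-5,-50,94],[5,-50,94],[5,50,94],[-5,50,94]],[[42,-83,94],[42,83,94]],[[187,-80,94],[187,80,94]]):
        q=((proj(n,world(p[:2],p[2]/100,P))-c+R+.5)*5).astype(np.int32);cv2.polylines(o,[q],True,(0,0,255),1)
    r.append(o)
cv2.imwrite("pics/bfit.png",np.hstack(r[2:]))
E
```

```text
top [451.6 249.8] yaw deg -3.96 -234.13437499999998
hinge [638.1 236.9  94. ]Traceback (most recent call last):
  File "<stdin>", line 20, in <module>
  File "<stdin>", line 20, in <genexpr>
    res = _minimize_neldermead(fun, x0, args, callback, bounds=bounds,
                               **options)
    fsim[j] = func(sim[j])
              ~~~~^^^^^^^^
    fx = function(np.copy(x), *(wrapper_args + args))
  File "<stdin>", line 18, in cost
  File "fit.py", line 7, in sil
    uv=proj(n,P); q=((uv-np.array(c)+r+0.5)*S).astype(np.float32)
  File "h.py", line 12, in proj
    K,d,R,t=cam(n); return cv2.projectPoints(np.array(P,float).reshape(-1,3),cv2.Rodrigues(R)[0],t,K,d)[0].reshape(-1,2)
            ~~~^^^
  File "h.py", line 4, in cam
    m=vision.camera_model(n); R=cv2.Rodrigues(np.array(m["rvec"],float))[0]
ValueError: time passes only in moves, steps and waits
```

```bash
python3 - <<'E'
s=open("h.py").read()
s=s.replace("def cam(n):","import functools\n@functools.lru_cache\ndef cam(n):"); open("h.py","w").write(s)
E
cat > bar.py <<'E'
from fit import *
r=[]
def world(p,yaw,pts):
    c,s=np.cos(yaw),np.sin(yaw); pts=np.array(pts,float); return np.c_[p[0]+c*pts[:,0]-s*pts[:,1],p[1]+s*pts[:,0]+c*pts[:,1],pts[:,2]]
def box(ax,bx,ay,by,z0=89,z1=99): return [[x,y,z] for x in(ax,bx) for y in(ay,by) for z in(z0,z1)]
for n in("top","scene"):
    im=cv2.imread(f"pics/{n}0.png").astype(float)
    c=proj(n,[462,247,94])[0].round().astype(int); R=40
    w=im[c[1]-R:c[1]+R,c[0]-R:c[0]+R].max(2); t=np.clip((130-w)/60,0,1)
    def cost(p):
        b=world(p[:2],p[2]/100,box(-5,5,-50,50)); a1=world(p[:2],p[2]/100,box(-5,40,-50,-42)); a2=world(p[:2],p[2]/100,box(-5,40,42,50))
        s=sil(n,[b,a1,a2],c,R)
        return -((2*t-1.0)*s).sum()
    best=min((minimize(cost,[453,248,y],method="Nelder-Mead",options=dict(initial_simplex=[[453,248,y],[458,248,y],[453,253,y],[453,248,y+8]])) for y in(-10,0,10)),key=lambda s:s.fun)
    p=best.x; print(n,p[:2].round(1),"yaw deg",np.degrees(p[2]/100).round(2),best.fun, "hinge",world(p[:2],p[2]/100,[[187,0,94]])[0].round(1))
    o=cv2.resize(im[c[1]-R:c[1]+R,c[0]-R:c[0]+R].astype(np.uint8),(400,400),interpolation=cv2.INTER_CUBIC)
    for P in([[-5,-50,94],[5,-50,94],[5,50,94],[-5,50,94]],[[42,-83,94],[42,83,94]],[[187,-80,94],[187,80,94]]):
        q=((proj(n,world(p[:2],p[2]/100,P))-c+R+.5)*5).astype(np.int32);cv2.polylines(o,[q],True,(0,0,255),1)
    r.append(o)
cv2.imwrite("pics/bfit.png",np.hstack(r))
E
python3 bar.py
```

```text
top [451.6 249.8] yaw deg -3.96 -234.13437499999998 hinge [638.1 236.9  94. ]
scene [454.1 245.7] yaw deg -1.74 -76.26562500000001 hinge [641.  240.1  94. ]
```

View pics/bfit.png

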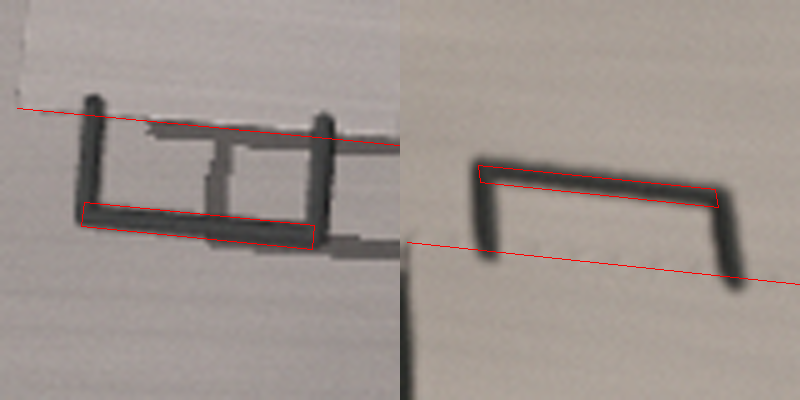

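{"name": "carry_out", "arguments": {"targets": [[[0,0,7],[-4,15,0],36],[[0,0,14],[-8,33,0],36],[[0,0,21],[-12,50,0],36],[[0,0,28],[-16,68,0],36],[[0,0,35],[-20,85,0],36],[[0,0,42],[-24,103,0],36],[[0,0,49],[-28,120,0],36],[[0,0,56],[-33,138,0],36],[[0,0,63],[-37,156,0],36],[[0,0,70],[-42,174.5,0],36]]}}

```text
t: 9.88
ee_pos: [453.7, 247.3, 203.4]
orientation: [2.497, 1.906, -0.0]
ft_force: [0.3, 0.3, -0.4]
width: 35.9
```

{"name": "carry_out", "arguments": {"targets": [[[0,0,7],[0,0,0],36],[[0,0,12.5],[0,0,-20],36],[[0,0,12.5],[0,0,-40],36],[[0,0,12.5],[0,0,-55],36],[[0,0,12.5],[0,0,-65],36],[[0,0,12.5],[0,0,-65],36],[[0,0,12.5],[0,0,-65],36]]}}

```text
t: 10.47
ee_pos: [453.7, 246.5, 138.3]
orientation: [-2.281, -2.16, 0.002]
ft_force: [-0.1, 0.2, 0.1]
width: 36.2
```

```bash
python3 - <<'E'
from fit import *
o=monitor.get_obs();print(o["t"],o["ee_pos"],o["orientation"],o["qpos"],o["ft_force"],o["width"])
im=save("top","t5.png");im2=save("scene","s5.png")
a=[]
for n,i in(("top",im),("scene",im2)):
    c=proj(n,[470,248,110])[0].astype(int)
    a.append(cv2.resize(i[c[1]-50:c[1]+50,c[0]-50:c[0]+50],(400,400),interpolation=cv2.INTER_CUBIC))
cv2.imwrite("pics/c5.png",np.hstack(a)[:,:,::-1])
E
```

```text
10.4667 [453.67187601 246.4583087  138.25557993] [-2.28102090e+00 -2.15979884e+00  1.54175451e-03] [4.74595377e-01 3.87449104e-01 1.92881936e+00 3.68423613e-06
 8.26347392e-01 5.29173778e-01] [-0.055545    0.15355225  0.08400294] 36.17080199180245
```

View pics/c5.png

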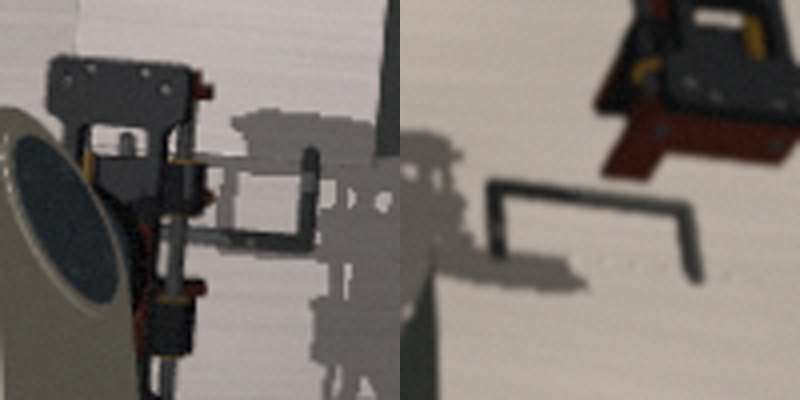

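Fingers straddle the bar's middle with the jaws across it. I descend.

{"name": "carry_out", "arguments": {"targets": [[[0,0,0],[0,0,-15],36],[[0,0,0],[0,0,-28],36],[[0,0,0],[0,0,-40],36],[[0,0,0],[0,0,-50],36],[[0,0,0],[0,0,-58],36],[[0,0,0],[0,0,-63.5],36],[[0,0,0],[0,0,-63.5],36]]}}

```text
t: 11.15
ee_pos: [453.4, 246.4, 74.3]
orientation: [-2.281, -2.16, 0.002]
ft_force: [0.1, -0.1, 0.2]
width: 36.1
```

{"name": "carry_out", "arguments": {"targets": [[[0,0,0],[0,0,0],30],[[0,0,0],[0,0,0],25],[[0,0,0],[0,0,0],20],[[0,0,0],[0,0,0],16],[[0,0,0],[0,0,0],12],[[0,0,0],[0,0,0],8],[[0,0,0],[0,0,0],5],[[0,0,0],[0,0,0],5],[[0,0,0],[0,0,0],5]]}}

```text
t: 11.9
ee_pos: [453.3, 246.7, 75.2]
orientation: [-2.281, -2.16, 0.001]
ft_force: [-3.5, 1.0, 5.3]
width: 9.2
```

```bash
python3 - <<'E'
import numpy as np
a=np.radians(-3.1)
for th in (3,8,14,20,26,32,38,44,50,56,60):
    t=np.radians(th); dx=187*(1-np.cos(t)); print(th,[round(float(v),1) for v in(dx*np.cos(a),dx*np.sin(a),187*np.sin(t))])
E
```

```text
3 [0.3, -0.0, 9.8]
8 [1.8, -0.1, 26.0]
14 [5.5, -0.3, 45.2]
20 [11.3, -0.6, 64.0]
26 [18.9, -1.0, 82.0]
32 [28.4, -1.5, 99.1]
38 [39.6, -2.1, 115.1]
44 [52.4, -2.8, 129.9]
50 [66.7, -3.6, 143.3]
56 [82.3, -4.5, 155.0]
60 [93.4, -5.1, 161.9]
```

Bar gripped (opening about 10 mm). I lift along the arc.

{"name": "carry_out", "arguments": {"targets": [[[0,0,0],[0.3,0,9.8],5],[[0,0,0],[1.8,-0.1,26],5],[[0,0,0],[5.5,-0.3,45.2],5],[[0,0,0],[8,-0.5,54],5],[[0,0,0],[11.3,-0.6,64],5],[[0,0,0],[11.3,-0.6,64],5]]}}

```text
t: 12.4
ee_pos: [464.5, 245.9, 140.4]
orientation: [-2.281, -2.16, 0.002]
ft_force: [-6.7, 2.0, 0.8]
width: 9.1
```

{"name": "carry_out", "arguments": {"targets": [[[0,0,0],[3.6,-0.2,9],5],[[0,0,0],[7.6,-0.4,18],5],[[0,0,0],[17.1,-0.9,35.1],5],[[0,0,0],[28.3,-1.5,51.1],5],[[0,0,0],[34.5,-1.8,58.7],5],[[0,0,0],[41.1,-2.2,65.9],5],[[0,0,0],[41.1,-2.2,65.9],5]]}}

```text
t: 12.98
ee_pos: [504.2, 243.6, 206.7]
orientation: [-2.279, -2.158, 0.006]
ft_force: [-16.6, 1.2, 13.7]
width: 9.0
```

```bash
python3 - <<'E'
from fit import *
o=monitor.get_obs();print(o["t"],o["ee_pos"],o["orientation"],o["ft_force"],o["moment"],o["width"])
im2=save("scene","s6.png")
E
```

```text
12.9833 [504.21033123 243.62858316 206.68305566] [-2.27920893 -2.15753105  0.00620868] [-16.63809319   1.22340856  13.74011979] [ 0.15627145  2.94524169 -0.04410613] 9.042420155141727
```

View pics/s6.png

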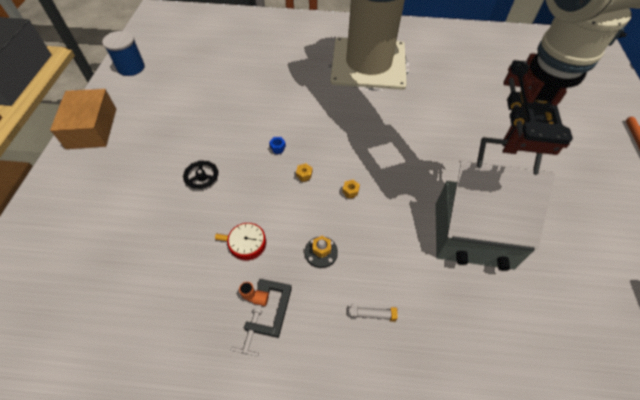

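The cover opens cleanly: the sheet is raised and the bar is in the jaws near (530,150). The force has a radial part of about 20 N, so I widen the arc by about 2 mm.

{"name": "carry_out", "arguments": {"targets": [[[0,0,0],[-1,0,1.6],5],[[0,0,0],[5.5,-0.4,8.5],5],[[0,0,0],[12.8,-0.8,15.1],5],[[0,0,0],[20.5,-1.2,21.2],5],[[0,0,0],[28.5,-1.7,27],5],[[0,0,0],[34,-2,30.5],5],[[0,0,0],[39.7,-2.3,33.9],5],[[0,0,0],[39.7,-2.3,33.9],5],[[0,0,0],[39.7,-2.3,33.9],5]]}}

```text
t: 13.78
ee_pos: [546.2, 241.3, 240.0]
orientation: [2.281, 2.16, 0.0]
ft_force: [-5.8, 0.4, 7.4]
width: 9.5
```

```bash
cat > ang.py <<'E'
from fit import *
import sys
tag=sys.argv[1]
o=monitor.get_obs();print(o["t"],o["ee_pos"].round(1),o["orientation"].round(3),o["ft_force"].round(1),o["width"])
hx=np.array([639.3,237.6])
a=np.radians(-3.1)
ims={n:save(n,f"{n[0]}{tag}.png") for n in("top","scene")}
out=[]
for n,i in ims.items():
    c=proj(n,[560,243,170])[0].astype(int); R=70; x0,y0=max(c[0]-R,0),max(c[1]-R,0)
    i=np.ascontiguousarray(i[y0:y0+2*R,x0:x0+2*R,::-1]); s=400/max(i.shape[:2]); I=cv2.resize(i,None,fx=s,fy=s,interpolation=cv2.INTER_CUBIC)
    for th,col in((52,(255,0,0)),(60,(0,255,0)),(68,(0,0,255))):
        t=np.radians(th)
        def P(r,y): return [hx[0]-r*np.cos(t)*np.cos(a)-y*np.sin(a),hx[1]-r*np.cos(t)*np.sin(a)+y*np.cos(a),94+r*np.sin(t)]
        for L in([P(145,-83),P(145,83),P(0,83),P(0,-83)],[P(187,-50),P(187,50)]):
            q=((proj(n,L)-[x0,y0]+.5)*s).astype(np.int32); cv2.polylines(I,[q],True,col,1)
    out.append(cv2.copyMakeBorder(I,0,400-I.shape[0],0,400-I.shape[1],cv2.BORDER_CONSTANT))
cv2.imwrite(f"pics/a{tag}.png",np.hstack(out))
E
python3 ang.py 7
```

```text
13.7833 [546.2 241.3 240. ] [2.281 2.16  0.   ] [-5.8  0.4  7.4] 9.485651258133107
```

View pics/a7.png

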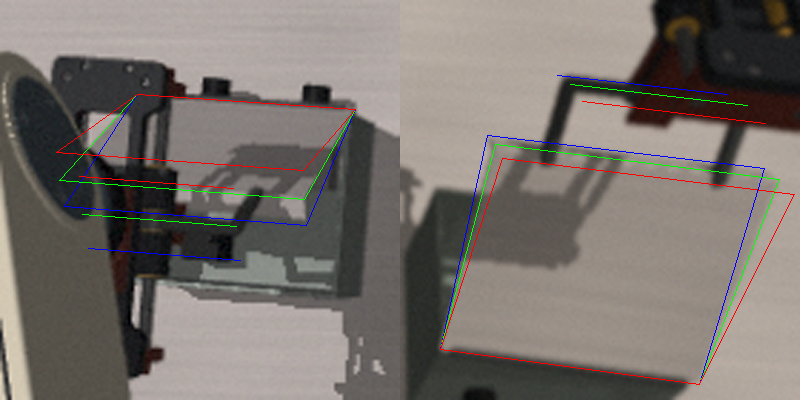

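{"name": "carry_out", "arguments": {"targets": [[[0,0,0],[0,0,0],5],[[0,0,0],[0,0,0],5],[[0,0,0],[0,0,0],5],[[0,0,0],[0,0,0],5],[[0,0,0],[0,0,0],5],[[0,0,0],[0,0,0],5]]}}

```text
t: 14.38
ee_pos: [545.9, 241.3, 239.8]
orientation: [2.281, 2.16, -0.0]
ft_force: [-5.1, -1.8, 7.0]
width: 9.2
```

```bash
python3 ang.py 8; python3 - <<'E'
from fit import *
for n in("top","scene"):
    im=cv2.imread(f"pics/{n[0]}8.png")[:,:,::-1]; print(n,np.round(fithex(n,im,645.5,-83,12),2))
    for q in("gauge","handwheel","bulb","clamp"):
        for r in place_of(q,n)[:1]: print(q,round(r["confidence"],2),c2w(n,r["point"]).round(1))
a=cv2.imread("pics/a7.png").astype(int);b=cv2.imread("pics/a8.png").astype(int);print("diff",abs(a-b).mean(), abs(a-b).max())
E
```

```text
14.3833 [545.9 241.3 239.8] [ 2.281  2.16  -0.   ] [-5.1 -1.8  7. ] 9.185117507671517
top [647.17 -81.61  34.8    1.64 240.08]
gauge 0.67 [ 641.4 -239.1    2. ]
handwheel 0.55 [ 480.7 -383.    -2.3]
clamp 0.62 [ 773.4 -184.3    5. ]
scene [645.52 -83.72  32.95   7.45 321.24]
gauge 0.9 [ 6.435e+02 -2.433e+02  3.000e-01]
handwheel 0.17 [ 7.770e+02 -1.835e+02 -5.000e-01]
bulb 0.92 [764.2  23.2   3.5]
clamp 0.77 [ 773.5 -180.3    2.3]
diff 1.8513958333333334 67
```

View pics/s8.png

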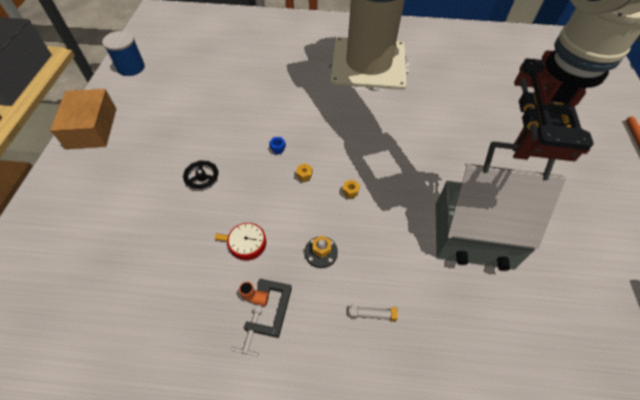

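The cover is held still near 60 degrees, the bushing is home at (321,245), and everything else is in place. I hand in the job.

```bash
python3 -c "
from workcell import order
print(order.close_job())"
```

```text
the job is handed in; nothing more can be done
None
```

I slid the 23 mm bore bushing fully home on the stub, let go of it, then lifted the cover by its bar. I handed the job in with the cover gripped at about 60 degrees, at 14.4 s on the robot's clock. The hand-in reports no verdict.

**Cover angle:** from the arm's position it came out at 60 to 62 degrees. The picture overlay put it at about 58 to 60. The arm moved less than 0.4 mm over the last half second, with about 9 N at the wrist.

**Bushing:** both cameras show it flush on the flange with the stub tip centred in its bore. Their position fits differ from each other by about 2 mm, which is within the calibration error.

**Gauge, handwheel, bulb and clamp:** the final pictures show all four where they started. The networks put each within 6 mm of its first reading. One scene-camera handwheel reading, at low confidence (0.17), landed on the clamp, so I discarded it. The top camera did not report the bulb in the last check.

**Lifting force:** partway through the lift the wrist force reached about 22 N because my arc was roughly 2 mm too tight. I widened the arc and it dropped.

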